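# Put the microscope objectives away in their caddy

## Task

Put the yellow, green and blue microscope objectives away in the white caddy, each standing upright in the seat of its own colour. They are delicate: keep them upright and set each one down without dropping it. The red objective and the black eyepiece belong to another microscope, so leave them, the spray bottle and the tip box standing where they are.

Things in the scene. Friction and masses are not known exactly. Their poses are not given: they have to be found in the camera images.
- objective_yellow: Microscope objective standing on its flat foot, nose up: straight steel barrel 40 mm across and 46 mm high (the part to grip, from above), then a yellow collar (40 mm across from 46 to 53 mm, tapering to 22 mm across at 63 mm), then a black nose tip 18 mm across up to 68 mm; 140 to 270 g. Origin at the centre of its underside, z up (axis of the barrel).
- objective_green: Microscope objective standing on its flat foot, nose up: straight steel barrel 40 mm across and 46 mm high (the part to grip, from above), then a green collar (40 mm across from 46 to 53 mm, tapering to 22 mm across at 63 mm), then a black nose tip 18 mm across up to 68 mm; 140 to 270 g. Origin at the centre of its underside, z up (axis of the barrel).
- objective_blue: Microscope objective standing on its flat foot, nose up: straight steel barrel 40 mm across and 46 mm high (the part to grip, from above), then a blue collar (40 mm across from 46 to 53 mm, tapering to 22 mm across at 63 mm), then a black nose tip 18 mm across up to 68 mm; 140 to 270 g. Origin at the centre of its underside, z up (axis of the barrel).
- seat_yellow: Yellow round seat (shallow cup) fixed in the white caddy: 68 mm outside, 60 mm inside; origin at the centre of its underside, 6 mm above the bench; inner floor 4 mm and rim 12 mm above the origin; z up. The three seats stand in a row 85 mm apart, colours in any order. Caddy: fixed, 320 mm along the row, 110 across, walls 20 high, a bar handle 46 mm high at each end, 152 mm from the middle seat.
- seat_green: Green round seat (shallow cup) fixed in the white caddy: 68 mm outside, 60 mm inside; origin at the centre of its underside, 6 mm above the bench; inner floor 4 mm and rim 12 mm above the origin; z up. The three seats stand in a row 85 mm apart, colours in any order. Caddy: fixed, 320 mm along the row, 110 across, walls 20 high, a bar handle 46 mm high at each end, 152 mm from the middle seat.
- seat_blue: Blue round seat (shallow cup) fixed in the white caddy: 68 mm outside, 60 mm inside; origin at the centre of its underside, 6 mm above the bench; inner floor 4 mm and rim 12 mm above the origin; z up. The three seats stand in a row 85 mm apart, colours in any order. Caddy: fixed, 320 mm along the row, 110 across, walls 20 high, a bar handle 46 mm high at each end, 152 mm from the middle seat.
- objective_red: Look-alike that stays: the same objective standing on its flat foot, nose up: straight steel barrel 40 mm across and 46 mm high (the part to grip, from above), then a red collar (40 mm across from 46 to 53 mm, tapering to 22 mm across at 63 mm), then a black nose tip 18 mm across up to 68 mm; 140 to 270 g. Origin at the centre of its underside, z up (axis of the barrel).
- eyepiece: Look-alike that stays: all-black eyepiece standing on the bench, 35 mm across up to 40 mm, then 40 mm across up to 68 mm, glass on top. Origin at the centre of its underside, z up (axis of the barrel).
- spray_bottle: Bystander: clear-grey spray bottle with red spray head, 72 mm across, 221 mm high, standing on the bench. Origin at the centre of its underside, z up.
- tip_box: Bystander: closed pipette-tip box, pale grey with an orange lid, 82 mm (x) by 122 mm (y), 48 mm high. Origin at the centre of its underside, z up.

How it is judged:
By the outcome, as a careful person would: the job done as asked, in the order asked, and still so for the second after the job is handed in, with the robot touching nothing.
It also fails if it takes over 90 s, if anything falls off the work surface, if the arm or the gripper's body presses on something with over 40 N, if the wrist force passes 120 N, or if a joint passes its speed limit or range.

## Robot

A 6-joint arm with a two-finger parallel gripper is mounted at the origin on the work surface. World frame = base frame: x ahead of the robot, y to its left, z up, the work surface at z = 0. Lengths are in m, angles in rad, forces in N, time in s.
With the tool pointing down it reaches from about 0.425 to 1.125 m from the base axis. Payload 14.9 kg.
Tool frame: the origin (TCP) lies on the centre line of the jaws, within the pads' length; the fingertips stand 17 mm ahead of it and the grasp point (between the pads) lies 2 mm behind it (ctrl.tcp_to_tips is the distance from the TCP to the fingertips, in m); z points along the fingers, y is the line along which they close (so a half turn about z gives the same grasp; the last joint's range is limited). The gripper opens to 91 mm and grips with 3 to 60 N. Pads are 32 mm wide; open, the fingers measure 118 mm over their backs; the gripper's body (76 mm by 178 mm) begins 60 mm behind the grasp point.
Start: joints at [-1.258, 0.379, 1.734, -0, 1.028, -0.033], TCP at [0.237, -0.659, 0.231] pointing down, gripper open.
Joint ranges: [-2.77, 2.77], [-0.74, 2.19], [0, 2.66], [-1.06, 4.2], [0.31, 2.87], [-3.08, 3.08]. Speed limits (rad/s): [1.89, 1.89, 2.39, 3.14, 3.14, 3.14].

## Interface

Orientations are given as [roll, pitch, yaw] about the fixed x, y, z axes, in that order (R = Rz(yaw) Ry(pitch) Rx(roll)).
In Python, from workcell import ctrl gives the robot as it stands.
- The arm moves only by the tool servo_tool, never from a script. Its argument "commands" is a list of rows, each an object of numbers: "dx", "dy", "dz": the shift along the tool's x, y, z each as a share of 0.6 m, from -1 to 1; "rx", "ry", "rz": the turn, a rotation vector about the tool's x, y, z each as a share of 2 rad, from -1 to 1; "jaw": the opening, from 0 (shut) to 1 (fully open). A call has 1 to 12 rows; each row shifts and turns the commanded pose from where the row before left it, along the tool's axes as they then stand; what a row does not reach is not made up. A row lasts 1/10 s, in which the tool goes at most 50 mm and 8.59 degrees, less where a joint would pass 70% of its speed; a pose out of reach is approached as far as the arm can. A call with a number of a shift or a turn outside -1 to 1 is refused whole. A call with a gripper value outside its range is refused whole. The fingers move at their own pace and stop on an object; the grip force is fixed at half the most. Time passes only in rows, so rows that do not move let the fingers close. It gives the time, the measured TCP pose, the force, the opening and the grip force at its end, in the units of the state.
- ctrl.sense(): the state, without advancing time (a new reading comes with each control period).
- ctrl.camera(name): name is "scene" or "side" or "wrist"; returns a dict with "color" (420x560x3 uint8, red, green, blue), "camera_matrix" (3x3 intrinsics, pixels), "rvec" (rotation vector, rad) and "tvec" (3), from world to camera coordinates, as OpenCV has them. Camera axes: x right, y down, z forward; pixel columns grow to the right and rows downward; lengths in m; the calibration is good to about 2 mm. A picture is of the moment at which its call begins. There is no depth.
- ctrl.finish_job(): hands the job in; it is judged then, once.
The state is a dict: "clock": time; "joint_pos": joint angles; "qd": joint speeds; "joint_efforts": joint torques, N m; "ee_pos": TCP position; "orientation": TCP orientation; "wrist_force": force on the tool from outside, world axes, zero at the start; "wrist_torque": the same for the moment, N m; "width": finger opening in m; "finger_force": force on a finger pad.
Only numpy, scipy, OpenCV 4.12 (cv2) and the standard library are available. Lean on these libraries where they do the work, as an engineer would, in place of code of your own. Each camera call takes 0.05 s, during which the arm holds its last target. There are 200 camera calls.

## Working session

There is one attempt and no reset: what is moved stays moved. The work goes in short steps, Python scripts to look and compute and a tool call to move; the robot and the scene stay as the last step left them, time stands still between calls to the robot, and variables do not carry over. Pictures are saved under pics/ and viewed, at most 14 in all, crops included, and the job is handed in when it is done.

Besides the shell and the picture viewer there is one more tool, called after "Call:" as name([rows], argument=value, ...), one row to a line, values as JSON. servo_tool: Moves the arm, as the interface text tells. Shift numbers are shares of 0.6 m and turn numbers shares of 2 rad, none past 1 either way. Its arguments: {"type":"object","properties":{"commands":{"type":"array"}},"required":["commands"]}

```bash
mkdir -p pics; cat > h.py <<'E'
import numpy as np, cv2
from workcell import ctrl
def snap(n,f=None):
    c=ctrl.camera(n)
    if f: cv2.imwrite('pics/'+f,cv2.cvtColor(c['color'],cv2.COLOR_RGB2BGR))
    return c
def ray(c,u,v,z):
    K=np.array(c['camera_matrix'],float);R=cv2.Rodrigues(np.array(c['rvec'],float))[0];t=np.array(c['tvec'],float).ravel()
    d=R.T@np.linalg.inv(K)@[u,v,1];o=-R.T@t
    return o+d*(z-o[2])/d[2]
def proj(c,p):
    return cv2.projectPoints(np.array([p],float),np.array(c['rvec'],float),np.array(c['tvec'],float),np.array(c['camera_matrix'],float),None)[0].ravel()
RANGES={'yellow':(22,34),'green':(45,80),'blue':(98,125),'red':(172,6)}
def blobs(c,col,mn=30):
    h=cv2.cvtColor(c['color'],cv2.COLOR_RGB2HSV);a,b=RANGES[col]
    H=h[...,0];m=((H>=a)&(H<=b)) if a<b else ((H>=a)|(H<=b))
    m=(m&(h[...,1]>110)&(h[...,2]>50)).astype(np.uint8)
    n,l,s,ce=cv2.connectedComponentsWithStats(m)
    return [(int(s[i,4]),s[i,:4].tolist(),ce[i].round(1).tolist()) for i in range(1,n) if s[i,4]>mn]
E
python3 - <<'E'
from h import *
for n in('scene','side','wrist'):
    c=snap(n,n+'0.png');print(n,ray(c,280,210,0).round(3))
    for k in RANGES: print(k,[(a,b,e,ray(c,*e,.05).round(3).tolist()) for a,b,e in blobs(c,k)])
s=ctrl.sense();print(s)
E
```

```text
scene [ 0.56  -0.083  0.   ]
yellow [(246, [362, 149, 23, 14], [373.1, 155.3], [0.647, 0.227, 0.05]), (187, [196, 232, 18, 14], [204.7, 239.1], [0.538, -0.319, 0.05])]
green [(766, [239, 0, 68, 30], [280.8, 14.5], [-0.498, 1.274, 0.05]), (11615, [357, 0, 203, 80], [472.0, 30.0], [0.425, 1.651, 0.05]), (1320, [530, 132, 30, 89], [549.5, 187.3], [1.077, 0.364, 0.05]), (234, [334, 144, 23, 14], [345.1, 150.4], [0.571, 0.202, 0.05]), (132, [312, 194, 15, 12], [318.9, 199.9], [0.649, -0.045, 0.05])]
blue [(1240, [64, 68, 58, 34], [93.2, 84.5], [-0.409, 0.044, 0.05]), (580, [417, 74, 51, 18], [441.0, 82.9], [0.583, 0.869, 0.05]), (227, [307, 140, 22, 13], [317.8, 145.6], [0.495, 0.177, 0.05]), (125, [246, 175, 15, 11], [253.4, 180.5], [0.47, -0.079, 0.05])]
red [(699, [65, 183, 37, 29], [84.5, 195.6], [0.193, -0.384, 0.05]), (168, [259, 218, 17, 13], [266.9, 224.1], [0.61, -0.196, 0.05])]
side [ 0.57  -0.142  0.   ]
yellow [(137, [294, 144, 16, 12], [301.5, 150.1], [0.535, -0.31, 0.05]), (1124, [206, 362, 37, 39], [223.9, 381.0], [0.612, 0.301, 0.05])]
green [(170, [232, 221, 17, 15], [240
[... 557 characters left out ...]

red []
{'clock': 0.15, 'joint_pos': array([-1.25828987e+00,  3.79312504e-01,  1.73464012e+00, -2.83896824e-05,
        1.02851811e+00, -3.32927635e-02]), 'qd': array([ 0.00088203, -0.00141728, -0.001065  , -0.00147989,  0.00161328,
        0.00093731]), 'joint_efforts': array([ 5.57550666e-04, -7.64105415e+01, -4.34651792e+01,  6.51151501e-02,
        4.09987732e-02, -7.19573359e-05]), 'ee_pos': array([ 0.23716809, -0.65828822,  0.23042509]), 'orientation': array([-3.14071425e+00, -4.93788512e-06,  3.45813884e-01]), 'wrist_force': array([-0.08305899, -0.0333741 , -0.36277433]), 'wrist_torque': array([-0.0001358 , -0.00832997, -0.00081722]), 'finger_force': 0.0, 'width': 0.09100078870180311}
```

View pics/scene0.png

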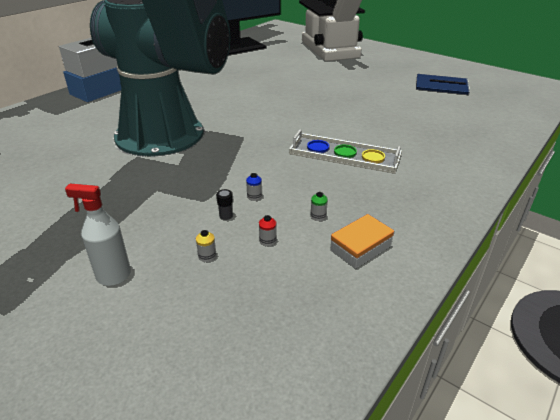

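View pics/side0.png

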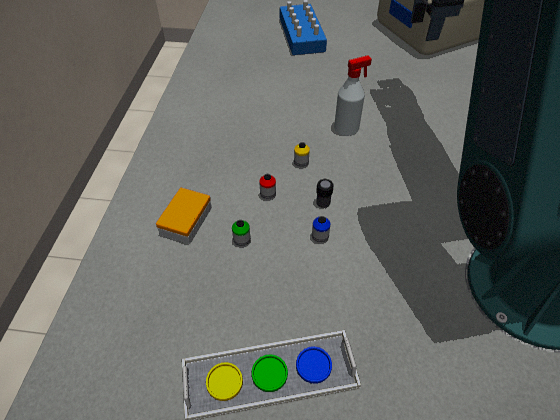

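The scene view shows, in pixels, yellow (205,239), green (319,200), blue (253,181), red (267,224), eyepiece (225,204), the tip box (362,240) and the caddy (345,150). In the side view the seats run yellow, green, blue from left to right along row ~370. Now the positions.

```bash
python3 - <<'E'
from h import *
cs={n:snap(n) for n in('scene','side')}
obj={'yellow':((204.7,239.1),(301.5,150.1)),'green':((318.9,199.9),(240.5,228.7)),'blue':((253.4,180.5),(321,224.9)),'red':((266.9,224.1),(267.3,182))}
for k,(a,b) in obj.items():
    p=[]
    for n,e in zip(cs,(a,b)): p.append(ray(cs[n],*e,.052))
    # two-view triangulation
    P=[np.array(cs[n]['camera_matrix'])@np.c_[cv2.Rodrigues(np.array(cs[n]['rvec']))[0],np.array(cs[n]['tvec']).ravel()] for n in cs]
    X=cv2.triangulatePoints(P[0],P[1],np.array(a,float),np.array(b,float)).ravel()
    print(k,p[0].round(3),p[1].round(3),'tri',(X[:3]/X[3]).round(3))
st={}
for n in cs:
    c=cs[n];R=cv2.Rodrigues(np.array(c['rvec']))[0];print(n,'cam',(-R.T@np.array(c['tvec']).ravel()).round(2))
    h=cv2.cvtColor(c['color'],cv2.COLOR_RGB2HSV)
    for k in('yellow','green','blue'):
        # seats: outline of blob, centre on rim plane
        bl=[x for x in blobs(c,k) if abs(ray(c,*x[2],.015)[:2]-[.54,.27]).max()<.15]
        a,(x,y,w,hh),e=bl[0]
        H=h[...,0];r=RANGES[k];m=((H>=r[0])&(H<=r[1])&(h[...,1]>110)&(h[...,2]>50)).astype(np.uint8);z=np.zeros_like(m);z[y:y+hh,x:x+w]=m[y:y+hh,x:x+w]
        ct=max(cv2.findContours(z,0,1)[0],key=cv2.contourArea)
        q=np.array([ray(c,*p[0],.018)[:2] for p in ct],np.float32)
        print(n,k,np.round(cv2.minEnclosingCircle(q),4) if 0 else cv2.minEnclosingCircle(q), q.mean(0))
# eyepiece top
for n,e in(('scene',(225,194)),('side',(325,184))):print('eyep',ray(cs[n],*e,.068).round(3))
for n,e in(('scene',(363,233)),('side',(186,210))):print('box',ray(cs[n],*e,.048).round(3))
E
```

```text
yellow [ 0.54  -0.32   0.052] [ 0.535 -0.307  0.052] tri [ 0.535 -0.315  0.045]
green [ 0.651 -0.048  0.052] [ 0.645 -0.034  0.052] tri [ 0.646 -0.04   0.045]
blue [ 0.472 -0.081  0.052] [ 0.467 -0.068  0.052] tri [ 0.466 -0.074  0.046]
red [ 0.612 -0.198  0.052] [ 0.606 -0.184  0.052] tri [ 0.607 -0.191  0.045]
scene cam [ 1.13 -0.81  0.69]
scene yellow ((0.6238726377487183, 0.2792702913284302), 0.039243943989276886) [0.6229959 0.2788489]
scene green ((0.5451849699020386, 0.25452175736427307), 0.03998193144798279) [0.5431117  0.25258443]
scene blue ((0.4639418125152588, 0.2255477011203766), 0.039996806532144547) [0.4628096  0.22610666]
side cam [0.48 0.57 0.86]
side yellow ((0.6173799633979797, 0.2894706428050995), 0.03557374328374863) [0.61792654 0.2907125 ]
side green ((0.5370748043060303, 0.2640450596809387), 0.035109590739011765) [0.5376264  0.26427025]
side blue ((0.4575285315513611, 0.23809190094470978), 0.0355643555521965) [0.45715618 0.23862289]
eyep [ 0.474 -0.186  0.068]
eyep [ 0.467 -0.18   0.068]
box [ 0.795 -0.087  0.048]
box [ 0.782 -0.075  0.048]
```

```bash
cat >> h.py <<'E'
from scipy.spatial.transform import Rotation as Ro
def shift(p):
    s=ctrl.sense();R=Ro.from_euler('xyz',s['orientation'])
    d=R.inv().apply(np.array(p)-s['ee_pos']);print('now',s['ee_pos'].round(4),s['orientation'].round(3),'w',round(s['width'],4),'F',s['wrist_force'].round(1),'t',s['clock'],'shares',(d/.6).round(4),'mm',(d*1000).round(1))
E
python3 - <<'E'
from h import *
a=snap('scene');b=snap('side')
print(ray(a,112,272,0),ray(a,95,212,.221),ray(b,348,128,0),ray(b,358,62,.221))
shift([.537,-.314,.231])
E
```

```text
[ 0.41562002 -0.47775398  0.        ] [ 0.49887971 -0.5156557   0.221     ] [ 0.4140409  -0.47372202  0.        ] [ 0.41352721 -0.46335881  0.221     ]
now [ 0.2372 -0.6585  0.2308] [-3.141  0.     0.346] w 0.0913 F [-0.2  0.1  0.3] t 0.35 shares [ 6.647e-01 -3.708e-01 -3.000e-04] mm [ 3.988e+02 -2.225e+02 -2.000e-01]
```

Call:
servo_tool([
  {"dz": -0.08},
  {"dz": -0.08},
  {"dz": -0.08},
  {"dx": 0.066,"dy": -0.037},
  {"dx": 0.066,"dy": -0.037},
  {"dx": 0.066,"dy": -0.037},
  {"dx": 0.066,"dy": -0.037},
  {"dx": 0.066,"dy": -0.037},
  {"dx": 0.066,"dy": -0.037},
  {"dx": 0.066,"dy": -0.037},
])

```text
invalid input at $.commands[0]: expected keys dx, dy, dz, rx, ry, rz, jaw
```

Call:
servo_tool([
  {"dx": 0.066,"dy": -0.037},
  {"dx": 0.066,"dy": -0.037},
  {"dx": 0.066,"dy": -0.037},
  {"dz": 0.07},
  {"dz": 0.07},
  {"dz": 0.07},
  {"dz": 0.05},
  {},
  {},
])

```text
invalid input at $.commands[0]: expected keys dx, dy, dz, rx, ry, rz, jaw
```

```bash
python3 - <<'E'
from h import *
c=snap('wrist','w1.png')
print(blobs(c,'yellow'),proj(c,[.537,-.314,.065]),[ray(c,*e[2],.055).round(4) for e in blobs(c,'yellow')])
shift([.537,-.314,.035])
E
```

```text
[] [ -27.01449124 -349.23354269] []
now [ 0.2372 -0.6585  0.2309] [-3.141  0.     0.346] w 0.0913 F [ 0.3  0.  -0.2] t 0.4 shares [ 0.6647 -0.3709  0.3265] mm [ 398.8 -222.5  195.9]
```

View pics/w1.png

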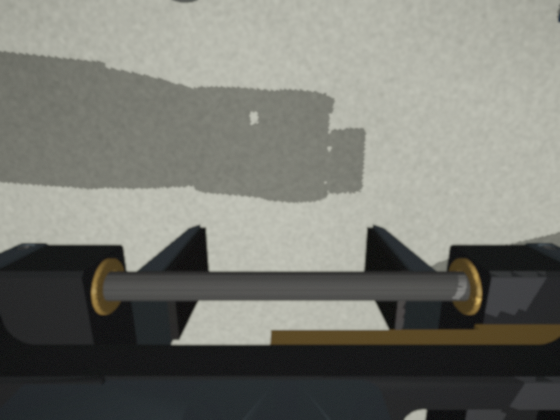

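All the keys are required in each row, so nothing moved. The wrist picture shows bare bench and the open fingers at about (200,240) and (375,240).

Call:
servo_tool([
  {"dx": 0,"dy": 0,"dz": -0.08,"rx": 0,"ry": 0,"rz": 0,"jaw": 1},
  {"dx": 0,"dy": 0,"dz": -0.08,"rx": 0,"ry": 0,"rz": 0,"jaw": 1},
  {"dx": 0,"dy": 0,"dz": -0.08,"rx": 0,"ry": 0,"rz": 0,"jaw": 1},
  {"dx": 0.066,"dy": -0.037,"dz": 0,"rx": 0,"ry": 0,"rz": 0,"jaw": 1},
  {"dx": 0.066,"dy": -0.037,"dz": 0,"rx": 0,"ry": 0,"rz": 0,"jaw": 1},
  {"dx": 0.066,"dy": -0.037,"dz": 0,"rx": 0,"ry": 0,"rz": 0,"jaw": 1},
  {"dx": 0.066,"dy": -0.037,"dz": 0,"rx": 0,"ry": 0,"rz": 0,"jaw": 1},
  {"dx": 0.066,"dy": -0.037,"dz": 0,"rx": 0,"ry": 0,"rz": 0,"jaw": 1},
  {"dx": 0.066,"dy": -0.037,"dz": 0,"rx": 0,"ry": 0,"rz": 0,"jaw": 1},
  {"dx": 0.066,"dy": -0.037,"dz": 0,"rx": 0,"ry": 0,"rz": 0,"jaw": 1},
  {"dx": 0.066,"dy": -0.037,"dz": 0,"rx": 0,"ry": 0,"rz": 0,"jaw": 1},
  {"dx": 0.066,"dy": -0.037,"dz": 0,"rx": 0,"ry": 0,"rz": 0,"jaw": 1},
])

```text
clock: 1.6
ee_pos: [0.5058, -0.3482, 0.3751]
orientation: [3.141, -0.0, 0.346]
wrist_force: [0.8, -0.7, 0.4]
width: 0.0913
finger_force: 0.0
```

Call:
servo_tool([
  {"dx": 0.066,"dy": -0.037,"dz": 0,"rx": 0,"ry": 0,"rz": 0,"jaw": 1},
  {"dx": 0,"dy": 0,"dz": 0.08,"rx": 0,"ry": 0,"rz": 0,"jaw": 1},
  {"dx": 0,"dy": 0,"dz": 0.08,"rx": 0,"ry": 0,"rz": 0,"jaw": 1},
  {"dx": 0,"dy": 0,"dz": 0.08,"rx": 0,"ry": 0,"rz": 0,"jaw": 1},
  {"dx": 0,"dy": 0,"dz": 0.08,"rx": 0,"ry": 0,"rz": 0,"jaw": 1},
  {"dx": 0,"dy": 0,"dz": 0,"rx": 0,"ry": 0,"rz": 0,"jaw": 1},
  {"dx": 0,"dy": 0,"dz": 0,"rx": 0,"ry": 0,"rz": 0,"jaw": 1},
])

```text
clock: 2.3
ee_pos: [0.5348, -0.3156, 0.1838]
orientation: [-3.141, 0.0, 0.346]
wrist_force: [0.6, -0.1, 1.4]
width: 0.0915
finger_force: 0.0
```

```bash
python3 - <<'E'
from h import *
c=snap('wrist','w2.png')
print(blobs(c,'yellow'),proj(c,[.537,-.314,.065]),[ray(c,*e[2],.055).round(4) for e in blobs(c,'yellow')])
shift([.537,-.314,.035])
E
```

```text
[(1178, [266, 181, 42, 43], [286.3, 201.2])] [284.81061228 205.23531982] [array([ 0.5386, -0.3148,  0.055 ])]
now [ 0.5356 -0.3162  0.1852] [ 3.14e+00 -1.00e-03  3.46e-01] w 0.0909 F [0.1 0.8 0.5] t 2.35 shares [ 0.0031 -0.003   0.2503] mm [  1.9  -1.8 150.2]
```

View pics/w2.png

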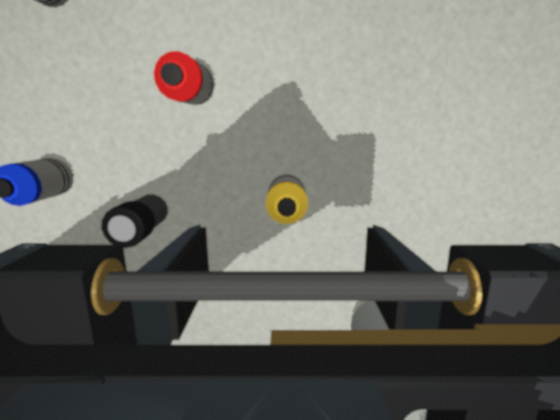

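The wrist view shows yellow's collar at (286,201) with its nose at (287,207), which puts it at (0.538, -0.315). That agrees with the two-view estimate.

Call:
servo_tool([
  {"dx": 0.004,"dy": -0.002,"dz": 0.07,"rx": 0,"ry": 0,"rz": 0,"jaw": 1},
  {"dx": 0,"dy": 0,"dz": 0.07,"rx": 0,"ry": 0,"rz": 0,"jaw": 1},
  {"dx": 0,"dy": 0,"dz": 0.05,"rx": 0,"ry": 0,"rz": 0,"jaw": 1},
  {"dx": 0,"dy": 0,"dz": 0.035,"rx": 0,"ry": 0,"rz": 0,"jaw": 1},
  {"dx": 0,"dy": 0,"dz": 0.025,"rx": 0,"ry": 0,"rz": 0,"jaw": 1},
  {"dx": 0,"dy": 0,"dz": 0,"rx": 0,"ry": 0,"rz": 0,"jaw": 1},
  {"dx": 0,"dy": 0,"dz": 0,"rx": 0,"ry": 0,"rz": 0,"jaw": 0.6},
  {"dx": 0,"dy": 0,"dz": 0,"rx": 0,"ry": 0,"rz": 0,"jaw": 0.5},
  {"dx": 0,"dy": 0,"dz": 0,"rx": 0,"ry": 0,"rz": 0,"jaw": 0.4},
  {"dx": 0,"dy": 0,"dz": 0,"rx": 0,"ry": 0,"rz": 0,"jaw": 0.3},
  {"dx": 0,"dy": 0,"dz": 0,"rx": 0,"ry": 0,"rz": 0,"jaw": 0.2},
  {"dx": 0,"dy": 0,"dz": 0,"rx": 0,"ry": 0,"rz": 0,"jaw": 0.2},
])

```text
clock: 3.55
ee_pos: [0.5365, -0.3136, 0.0331]
orientation: [3.141, -0.0, 0.346]
wrist_force: [0.2, -0.4, -0.9]
width: 0.0462
finger_force: 0.0
```

Call:
servo_tool([
  {"dx": 0,"dy": 0,"dz": 0,"rx": 0,"ry": 0,"rz": 0,"jaw": 0.2},
  {"dx": 0,"dy": 0,"dz": 0,"rx": 0,"ry": 0,"rz": 0,"jaw": 0.2},
  {"dx": 0,"dy": 0,"dz": 0,"rx": 0,"ry": 0,"rz": 0,"jaw": 0.2},
  {"dx": 0,"dy": 0,"dz": 0,"rx": 0,"ry": 0,"rz": 0,"jaw": 0.2},
])

```text
clock: 3.95
ee_pos: [0.5365, -0.3136, 0.033]
orientation: [3.141, -0.0, 0.346]
wrist_force: [0.2, -0.5, 2.2]
width: 0.0396
finger_force: 30.0
```

```bash
python3 - <<'E'
from h import *
shift([.618,.288,.045])
E
```

```text
now [ 0.5365 -0.3136  0.033 ] [ 3.141 -0.     0.346] w 0.0396 F [ 0.2 -0.5  2.2] t 3.95 shares [ 0.4677 -0.8973 -0.0201] mm [ 280.6 -538.4  -12. ]
```

Call:
servo_tool([
  {"dx": 0,"dy": 0,"dz": -0.03,"rx": 0,"ry": 0,"rz": 0,"jaw": 0.2},
  {"dx": 0,"dy": 0,"dz": -0.06,"rx": 0,"ry": 0,"rz": 0,"jaw": 0.2},
  {"dx": 0,"dy": 0,"dz": -0.07,"rx": 0,"ry": 0,"rz": 0,"jaw": 0.2},
  {"dx": 0,"dy": 0,"dz": -0.06,"rx": 0,"ry": 0,"rz": 0,"jaw": 0.2},
  {"dx": 0.0167,"dy": -0.032,"dz": -0.03,"rx": 0,"ry": 0,"rz": 0,"jaw": 0.2},
  {"dx": 0.0334,"dy": -0.0641,"dz": 0,"rx": 0,"ry": 0,"rz": 0,"jaw": 0.2},
  {"dx": 0.0334,"dy": -0.0641,"dz": 0,"rx": 0,"ry": 0,"rz": 0,"jaw": 0.2},
  {"dx": 0.0334,"dy": -0.0641,"dz": 0,"rx": 0,"ry": 0,"rz": 0,"jaw": 0.2},
  {"dx": 0.0334,"dy": -0.0641,"dz": 0,"rx": 0,"ry": 0,"rz": 0,"jaw": 0.2},
  {"dx": 0.0334,"dy": -0.0641,"dz": 0,"rx": 0,"ry": 0,"rz": 0,"jaw": 0.2},
  {"dx": 0.0334,"dy": -0.0641,"dz": 0,"rx": 0,"ry": 0,"rz": 0,"jaw": 0.2},
  {"dx": 0.0334,"dy": -0.0641,"dz": 0,"rx": 0,"ry": 0,"rz": 0,"jaw": 0.2},
])

```text
clock: 5.15
ee_pos: [0.5798, 0.0106, 0.1841]
orientation: [3.141, -0.0, 0.346]
wrist_force: [1.0, 0.2, -1.5]
width: 0.0396
finger_force: 30.0
```

Call:
servo_tool([
  {"dx": 0.0334,"dy": -0.0641,"dz": 0,"rx": 0,"ry": 0,"rz": 0,"jaw": 0.2},
  {"dx": 0.0334,"dy": -0.0641,"dz": 0,"rx": 0,"ry": 0,"rz": 0,"jaw": 0.2},
  {"dx": 0.0334,"dy": -0.0641,"dz": 0,"rx": 0,"ry": 0,"rz": 0,"jaw": 0.2},
  {"dx": 0.0334,"dy": -0.0641,"dz": 0,"rx": 0,"ry": 0,"rz": 0,"jaw": 0.2},
  {"dx": 0.0167,"dy": -0.032,"dz": 0,"rx": 0,"ry": 0,"rz": 0,"jaw": 0.2},
  {"dx": 0,"dy": 0,"dz": 0,"rx": 0,"ry": 0,"rz": 0,"jaw": 0.2},
  {"dx": 0,"dy": 0,"dz": 0,"rx": 0,"ry": 0,"rz": 0,"jaw": 0.2},
])

```text
clock: 5.85
ee_pos: [0.6059, 0.2021, 0.1835]
orientation: [3.142, 0.0, 0.347]
wrist_force: [-0.4, -0.3, -2.9]
width: 0.0395
finger_force: 30.0
```

```bash
python3 - <<'E'
from h import *
shift([.618,.288,.045])
c=snap('wrist','w3.png')
for k in('yellow','green','blue'): print([(a,b,ray(c,*e,.014).round(4)) for a,b,e in blobs(c,k)])
for p in([.618,.288,.018],[.538,.263,.018],[.458,.237,.018]): print(proj(c,p))
E
```

```text
now [0.6059 0.2021 0.1835] [3.142 0.    0.347] w 0.0395 F [-0.4 -0.3 -2.9] t 5.85 shares [ 0.0676 -0.1278  0.2308] mm [ 40.6 -76.7 138.5]
[(3544, [179, 122, 67, 67], array([0.6208, 0.287 , 0.014 ])), (1832, [246, 241, 81, 32], array([0.5383, 0.1775, 0.014 ])), (644, [248, 300, 77, 23], array([0.4788, 0.155 , 0.014 ]))]
[(2056, [183, 204, 60, 56], array([0.5456, 0.2664, 0.014 ])), (662, [513, 228, 45, 32], array([ 0.6513, -0.0685,  0.014 ]))]
[(69, [465, 408, 15, 7], array([ 0.4218, -0.1184,  0.014 ]))]
[209.27233256 157.18846559]
[210.79969346 235.84111346]
[212.98583774 305.32279013]
```

View pics/w3.png

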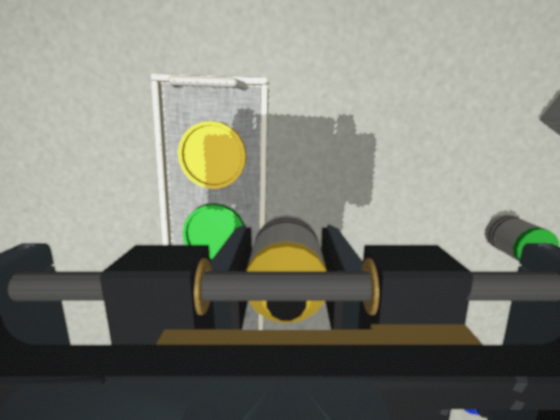

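The yellow seat shows at (212,156), about (0.620, 0.287), and the held objective is upright. Two more rows across are needed, then down.

Call:
servo_tool([
  {"dx": 0.034,"dy": -0.064,"dz": 0,"rx": 0,"ry": 0,"rz": 0,"jaw": 0.2},
  {"dx": 0.034,"dy": -0.064,"dz": 0,"rx": 0,"ry": 0,"rz": 0,"jaw": 0.2},
  {"dx": 0,"dy": 0,"dz": 0.06,"rx": 0,"ry": 0,"rz": 0,"jaw": 0.2},
  {"dx": 0,"dy": 0,"dz": 0.07,"rx": 0,"ry": 0,"rz": 0,"jaw": 0.2},
  {"dx": 0,"dy": 0,"dz": 0.05,"rx": 0,"ry": 0,"rz": 0,"jaw": 0.2},
  {"dx": 0,"dy": 0,"dz": 0.03,"rx": 0,"ry": 0,"rz": 0,"jaw": 0.2},
  {"dx": 0,"dy": 0,"dz": 0.015,"rx": 0,"ry": 0,"rz": 0,"jaw": 0.2},
  {"dx": 0,"dy": 0,"dz": 0.004,"rx": 0,"ry": 0,"rz": 0,"jaw": 0.2},
  {"dx": 0,"dy": 0,"dz": 0.002,"rx": 0,"ry": 0,"rz": 0,"jaw": 0.2},
  {"dx": 0,"dy": 0,"dz": 0.002,"rx": 0,"ry": 0,"rz": 0,"jaw": 0.2},
  {"dx": 0,"dy": 0,"dz": 0,"rx": 0,"ry": 0,"rz": 0,"jaw": 0.2},
])

```text
clock: 7.0
ee_pos: [0.6191, 0.2884, 0.0441]
orientation: [-3.142, -0.001, 0.346]
wrist_force: [-0.1, 1.3, -1.3]
width: 0.0395
finger_force: 30.0
```

```bash
python3 - <<'E'
from h import *
shift([.618,.288,.043])
E
```

```text
now [0.6191 0.2884 0.0441] [-3.142e+00 -1.000e-03  3.460e-01] w 0.0395 F [-0.1  1.3 -1.3] t 7.0 shares [-0.002  -0.      0.0019] mm [-1.2 -0.   1.1]
```

Call:
servo_tool([
  {"dx": 0,"dy": 0,"dz": 0.0015,"rx": 0,"ry": 0,"rz": 0,"jaw": 0.2},
  {"dx": 0,"dy": 0,"dz": 0,"rx": 0,"ry": 0,"rz": 0,"jaw": 0.2},
])

```text
clock: 7.2
ee_pos: [0.6191, 0.2884, 0.043]
orientation: [-3.142, -0.001, 0.346]
wrist_force: [-1.2, -1.2, 3.9]
width: 0.0395
finger_force: 30.0
```

Call:
servo_tool([
  {"dx": 0,"dy": 0,"dz": 0.001,"rx": 0,"ry": 0,"rz": 0,"jaw": 0.2},
  {"dx": 0,"dy": 0,"dz": 0,"rx": 0,"ry": 0,"rz": 0,"jaw": 0.2},
])

```text
clock: 7.4
ee_pos: [0.6191, 0.2884, 0.0429]
orientation: [-3.142, -0.001, 0.346]
wrist_force: [-4.6, -3.0, 14.7]
width: 0.0392
finger_force: 30.0
```

Call:
servo_tool([
  {"dx": 0,"dy": 0,"dz": -0.0005,"rx": 0,"ry": 0,"rz": 0,"jaw": 0.5},
  {"dx": 0,"dy": 0,"dz": 0,"rx": 0,"ry": 0,"rz": 0,"jaw": 0.8},
  {"dx": 0,"dy": 0,"dz": 0,"rx": 0,"ry": 0,"rz": 0,"jaw": 0.9},
  {"dx": 0,"dy": 0,"dz": 0,"rx": 0,"ry": 0,"rz": 0,"jaw": 0.9},
  {"dx": 0,"dy": 0,"dz": 0,"rx": 0,"ry": 0,"rz": 0,"jaw": 0.9},
  {"dx": 0,"dy": 0,"dz": -0.02,"rx": 0,"ry": 0,"rz": 0,"jaw": 0.9},
  {"dx": 0,"dy": 0,"dz": -0.05,"rx": 0,"ry": 0,"rz": 0,"jaw": 0.9},
  {"dx": 0,"dy": 0,"dz": -0.07,"rx": 0,"ry": 0,"rz": 0,"jaw": 0.9},
  {"dx": 0,"dy": 0,"dz": -0.07,"rx": 0,"ry": 0,"rz": 0,"jaw": 0.9},
  {"dx": 0,"dy": 0,"dz": -0.03,"rx": 0,"ry": 0,"rz": 0,"jaw": 0.9},
  {"dx": -0.0175,"dy": 0.0665,"dz": 0,"rx": 0,"ry": 0,"rz": 0,"jaw": 1},
  {"dx": -0.0175,"dy": 0.0665,"dz": 0,"rx": 0,"ry": 0,"rz": 0,"jaw": 1},
])

```text
clock: 8.6
ee_pos: [0.626, 0.2057, 0.1872]
orientation: [3.141, -0.002, 0.348]
wrist_force: [0.7, 0.1, -0.0]
width: 0.0913
finger_force: 0.0
```

Call:
servo_tool([
  {"dx": -0.0175,"dy": 0.0665,"dz": 0,"rx": 0,"ry": 0,"rz": 0,"jaw": 1},
  {"dx": -0.0175,"dy": 0.0665,"dz": 0,"rx": 0,"ry": 0,"rz": 0,"jaw": 1},
  {"dx": -0.0175,"dy": 0.0665,"dz": 0,"rx": 0,"ry": 0,"rz": 0,"jaw": 1},
  {"dx": -0.0175,"dy": 0.0665,"dz": 0,"rx": 0,"ry": 0,"rz": 0,"jaw": 1},
  {"dx": -0.0175,"dy": 0.0665,"dz": 0,"rx": 0,"ry": 0,"rz": 0,"jaw": 1},
  {"dx": -0.0175,"dy": 0.0665,"dz": 0,"rx": 0,"ry": 0,"rz": 0,"jaw": 1},
  {"dx": 0,"dy": 0,"dz": 0,"rx": 0,"ry": 0,"rz": 0,"jaw": 1},
  {"dx": 0,"dy": 0,"dz": 0,"rx": 0,"ry": 0,"rz": 0,"jaw": 1},
])

```text
clock: 9.4
ee_pos: [0.6476, -0.0413, 0.186]
orientation: [-3.141, 0.0, 0.344]
wrist_force: [-0.0, 0.3, -0.6]
width: 0.0914
finger_force: 0.0
```

```bash
python3 - <<'E'
from h import *
c=snap('wrist','w4.png')
for k in('green','yellow'): print([(a,b,ray(c,*e,.055).round(4)) for a,b,e in blobs(c,k)])
shift([.648,-.041,.034])
s=snap('side','s4.png')
cv2.imwrite('pics/m4.png',cv2.cvtColor(np.hstack([s['color'][200:,120:400],c['color'][:220,140:420]]) if 0 else s['color'],cv2.COLOR_RGB2BGR))
E
```

```text
[(732, [0, 170, 19, 54], array([0.5672, 0.2037, 0.055 ])), (1079, [266, 183, 41, 41], array([ 0.6504, -0.0409,  0.055 ]))]
[(12660, [307, 0, 160, 139], array([ 0.7906, -0.0791,  0.055 ])), (83, [0, 104, 4, 29], array([0.6372, 0.2174, 0.055 ]))]
now [ 0.6475 -0.0405  0.1859] [-3.141  0.     0.345] w 0.0913 F [ 0.8  0.3 -0. ] t 9.45 shares [0.0005 0.0012 0.2532] mm [  0.3   0.7 151.9]
```

View pics/s4.png

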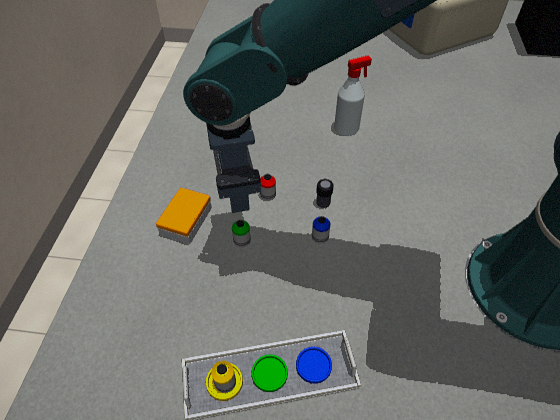

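The side view shows yellow upright in its seat at (224,378), and the jaws above green at (241,230).

Call:
servo_tool([
  {"dx": 0.004,"dy": 0,"dz": 0.07,"rx": 0,"ry": 0,"rz": 0,"jaw": 1},
  {"dx": 0,"dy": 0,"dz": 0.07,"rx": 0,"ry": 0,"rz": 0,"jaw": 1},
  {"dx": 0,"dy": 0,"dz": 0.05,"rx": 0,"ry": 0,"rz": 0,"jaw": 1},
  {"dx": 0,"dy": 0,"dz": 0.035,"rx": 0,"ry": 0,"rz": 0,"jaw": 1},
  {"dx": 0,"dy": 0,"dz": 0.028,"rx": 0,"ry": 0,"rz": 0,"jaw": 1},
  {"dx": 0,"dy": 0,"dz": 0,"rx": 0,"ry": 0,"rz": 0,"jaw": 1},
  {"dx": 0,"dy": 0,"dz": 0,"rx": 0,"ry": 0,"rz": 0,"jaw": 0.6},
  {"dx": 0,"dy": 0,"dz": 0,"rx": 0,"ry": 0,"rz": 0,"jaw": 0.5},
  {"dx": 0,"dy": 0,"dz": 0,"rx": 0,"ry": 0,"rz": 0,"jaw": 0.4},
  {"dx": 0,"dy": 0,"dz": 0,"rx": 0,"ry": 0,"rz": 0,"jaw": 0.3},
  {"dx": 0,"dy": 0,"dz": 0,"rx": 0,"ry": 0,"rz": 0,"jaw": 0.2},
  {"dx": 0,"dy": 0,"dz": 0,"rx": 0,"ry": 0,"rz": 0,"jaw": 0.2},
])

```text
clock: 10.7
ee_pos: [0.6501, -0.0398, 0.0343]
orientation: [3.141, -0.0, 0.346]
wrist_force: [0.7, -0.4, -0.7]
width: 0.0463
finger_force: 0.0
```

Call:
servo_tool([
  {"dx": 0,"dy": 0,"dz": 0,"rx": 0,"ry": 0,"rz": 0,"jaw": 0.2},
  {"dx": 0,"dy": 0,"dz": 0,"rx": 0,"ry": 0,"rz": 0,"jaw": 0.2},
  {"dx": 0,"dy": 0,"dz": 0,"rx": 0,"ry": 0,"rz": 0,"jaw": 0.2},
  {"dx": 0,"dy": 0,"dz": 0,"rx": 0,"ry": 0,"rz": 0,"jaw": 0.2},
])

```text
clock: 11.1
ee_pos: [0.6501, -0.0398, 0.0342]
orientation: [3.142, -0.0, 0.346]
wrist_force: [0.1, -0.9, 1.8]
width: 0.0396
finger_force: 30.0
```

```bash
python3 - <<'E'
from h import *
shift([.538,.263,.045])
E
```

```text
now [ 0.6501 -0.0398  0.0342] [ 3.142 -0.     0.346] w 0.0396 F [ 0.1 -0.9  1.8] t 11.1 shares [-0.0047 -0.5382 -0.018 ] mm [  -2.8 -322.9  -10.8]
```

Call:
servo_tool([
  {"dx": 0,"dy": 0,"dz": -0.03,"rx": 0,"ry": 0,"rz": 0,"jaw": 0.2},
  {"dx": 0,"dy": 0,"dz": -0.06,"rx": 0,"ry": 0,"rz": 0,"jaw": 0.2},
  {"dx": 0,"dy": 0,"dz": -0.07,"rx": 0,"ry": 0,"rz": 0,"jaw": 0.2},
  {"dx": 0,"dy": 0,"dz": -0.06,"rx": 0,"ry": 0,"rz": 0,"jaw": 0.2},
  {"dx": -0.003,"dy": -0.034,"dz": -0.03,"rx": 0,"ry": 0,"rz": 0,"jaw": 0.2},
  {"dx": 0,"dy": -0.067,"dz": 0,"rx": 0,"ry": 0,"rz": 0,"jaw": 0.2},
  {"dx": 0,"dy": -0.067,"dz": 0,"rx": 0,"ry": 0,"rz": 0,"jaw": 0.2},
  {"dx": 0,"dy": -0.067,"dz": 0,"rx": 0,"ry": 0,"rz": 0,"jaw": 0.2},
  {"dx": 0,"dy": -0.067,"dz": 0,"rx": 0,"ry": 0,"rz": 0,"jaw": 0.2},
  {"dx": 0,"dy": -0.067,"dz": 0,"rx": 0,"ry": 0,"rz": 0,"jaw": 0.2},
  {"dx": 0,"dy": -0.067,"dz": 0,"rx": 0,"ry": 0,"rz": 0,"jaw": 0.2},
  {"dx": 0,"dy": -0.067,"dz": 0,"rx": 0,"ry": 0,"rz": 0,"jaw": 0.2},
])

```text
clock: 12.3
ee_pos: [0.5451, 0.245, 0.1852]
orientation: [-3.142, -0.0, 0.346]
wrist_force: [-0.4, 0.3, -2.3]
width: 0.0395
finger_force: 30.0
```

Call:
servo_tool([
  {"dx": 0,"dy": -0.034,"dz": 0,"rx": 0,"ry": 0,"rz": 0,"jaw": 0.2},
  {"dx": 0,"dy": 0,"dz": 0,"rx": 0,"ry": 0,"rz": 0,"jaw": 0.2},
  {"dx": 0,"dy": 0,"dz": 0,"rx": 0,"ry": 0,"rz": 0,"jaw": 0.2},
])

```text
clock: 12.6
ee_pos: [0.5389, 0.2628, 0.1848]
orientation: [3.142, -0.0, 0.347]
wrist_force: [0.3, 0.8, -1.8]
width: 0.0396
finger_force: 30.0
```

```bash
python3 - <<'E'
from h import *
shift([.539,.263,.0442])
E
```

```text
now [0.5389 0.2628 0.1848] [ 3.142 -0.     0.347] w 0.0396 F [ 0.3  0.8 -1.8] t 12.6 shares [ 2.000e-04 -3.000e-04  2.343e-01] mm [ 1.000e-01 -2.000e-01  1.406e+02]
```

Call:
servo_tool([
  {"dx": 0,"dy": 0,"dz": 0.06,"rx": 0,"ry": 0,"rz": 0,"jaw": 0.2},
  {"dx": 0,"dy": 0,"dz": 0.07,"rx": 0,"ry": 0,"rz": 0,"jaw": 0.2},
  {"dx": 0,"dy": 0,"dz": 0.05,"rx": 0,"ry": 0,"rz": 0,"jaw": 0.2},
  {"dx": 0,"dy": 0,"dz": 0.03,"rx": 0,"ry": 0,"rz": 0,"jaw": 0.2},
  {"dx": 0,"dy": 0,"dz": 0.015,"rx": 0,"ry": 0,"rz": 0,"jaw": 0.2},
  {"dx": 0,"dy": 0,"dz": 0.004,"rx": 0,"ry": 0,"rz": 0,"jaw": 0.2},
  {"dx": 0,"dy": 0,"dz": 0.002,"rx": 0,"ry": 0,"rz": 0,"jaw": 0.2},
  {"dx": 0,"dy": 0,"dz": 0.002,"rx": 0,"ry": 0,"rz": 0,"jaw": 0.2},
  {"dx": 0,"dy": 0,"dz": 0,"rx": 0,"ry": 0,"rz": 0,"jaw": 0.2},
])

```text
clock: 13.5
ee_pos: [0.5396, 0.2629, 0.0451]
orientation: [-3.142, -0.001, 0.346]
wrist_force: [0.1, 0.6, -1.9]
width: 0.0392
finger_force: 30.0
```

Call:
servo_tool([
  {"dx": 0,"dy": 0,"dz": 0.001,"rx": 0,"ry": 0,"rz": 0,"jaw": 0.2},
  {"dx": 0,"dy": 0,"dz": 0,"rx": 0,"ry": 0,"rz": 0,"jaw": 0.2},
])

```text
clock: 13.7
ee_pos: [0.5395, 0.2629, 0.0443]
orientation: [-3.142, -0.001, 0.346]
wrist_force: [0.5, 0.0, 1.3]
width: 0.0395
finger_force: 30.0
```

Call:
servo_tool([
  {"dx": 0,"dy": 0,"dz": 0.001,"rx": 0,"ry": 0,"rz": 0,"jaw": 0.2},
  {"dx": 0,"dy": 0,"dz": 0,"rx": 0,"ry": 0,"rz": 0,"jaw": 0.2},
])

```text
clock: 13.9
ee_pos: [0.5395, 0.2629, 0.0442]
orientation: [-3.142, -0.0, 0.346]
wrist_force: [-4.5, -2.8, 13.8]
width: 0.0397
finger_force: 30.0
```

Call:
servo_tool([
  {"dx": 0,"dy": 0,"dz": -0.0005,"rx": 0,"ry": 0,"rz": 0,"jaw": 0.5},
  {"dx": 0,"dy": 0,"dz": 0,"rx": 0,"ry": 0,"rz": 0,"jaw": 0.8},
  {"dx": 0,"dy": 0,"dz": 0,"rx": 0,"ry": 0,"rz": 0,"jaw": 0.9},
  {"dx": 0,"dy": 0,"dz": 0,"rx": 0,"ry": 0,"rz": 0,"jaw": 0.9},
  {"dx": 0,"dy": 0,"dz": 0,"rx": 0,"ry": 0,"rz": 0,"jaw": 0.9},
  {"dx": 0,"dy": 0,"dz": -0.02,"rx": 0,"ry": 0,"rz": 0,"jaw": 0.9},
  {"dx": 0,"dy": 0,"dz": -0.05,"rx": 0,"ry": 0,"rz": 0,"jaw": 0.9},
  {"dx": 0,"dy": 0,"dz": -0.07,"rx": 0,"ry": 0,"rz": 0,"jaw": 0.9},
  {"dx": 0,"dy": 0,"dz": -0.07,"rx": 0,"ry": 0,"rz": 0,"jaw": 0.9},
  {"dx": 0,"dy": 0,"dz": -0.03,"rx": 0,"ry": 0,"rz": 0,"jaw": 0.9},
  {"dx": -0.0373,"dy": 0.0613,"dz": 0,"rx": 0,"ry": 0,"rz": 0,"jaw": 1},
  {"dx": -0.0373,"dy": 0.0613,"dz": 0,"rx": 0,"ry": 0,"rz": 0,"jaw": 1},
])

```text
clock: 15.1
ee_pos: [0.5221, 0.1781, 0.1891]
orientation: [3.141, -0.002, 0.348]
wrist_force: [0.2, 0.4, -0.1]
width: 0.0911
finger_force: 0.0
```

Call:
servo_tool([
  {"dx": -0.0373,"dy": 0.0613,"dz": 0,"rx": 0,"ry": 0,"rz": 0,"jaw": 1},
  {"dx": -0.0373,"dy": 0.0613,"dz": 0,"rx": 0,"ry": 0,"rz": 0,"jaw": 1},
  {"dx": -0.0373,"dy": 0.0613,"dz": 0,"rx": 0,"ry": 0,"rz": 0,"jaw": 1},
  {"dx": -0.0373,"dy": 0.0613,"dz": 0,"rx": 0,"ry": 0,"rz": 0,"jaw": 1},
  {"dx": -0.0373,"dy": 0.0613,"dz": 0,"rx": 0,"ry": 0,"rz": 0,"jaw": 1},
  {"dx": -0.0373,"dy": 0.0613,"dz": 0,"rx": 0,"ry": 0,"rz": 0,"jaw": 1},
  {"dx": 0,"dy": 0,"dz": 0,"rx": 0,"ry": 0,"rz": 0,"jaw": 1},
  {"dx": 0,"dy": 0,"dz": 0,"rx": 0,"ry": 0,"rz": 0,"jaw": 1},
])

```text
clock: 15.9
ee_pos: [0.4704, -0.0755, 0.1881]
orientation: [3.141, -0.001, 0.344]
wrist_force: [-0.3, 0.0, -0.3]
width: 0.0911
finger_force: 0.0
```

```bash
python3 - <<'E'
from h import *
c=snap('wrist','w5.png')
print([(a,b,ray(c,*e,.055).round(4)) for a,b,e in blobs(c,'blue')])
shift([.471,-.0745,.034])
snap('side','s5.png')
E
```

```text
[(1226, [0, 73, 26, 64], array([0.4724, 0.1787, 0.055 ])), (1096, [265, 185, 40, 41], array([ 0.4704, -0.0744,  0.055 ]))]
now [ 0.4705 -0.0747  0.188 ] [ 3.141e+00 -1.000e-03  3.450e-01] w 0.0912 F [ 0.6 -0.2 -0.4] t 15.95 shares [ 7.000e-04 -1.000e-04  2.566e-01] mm [ 4.00e-01 -1.00e-01  1.54e+02]
```

View pics/s5.png

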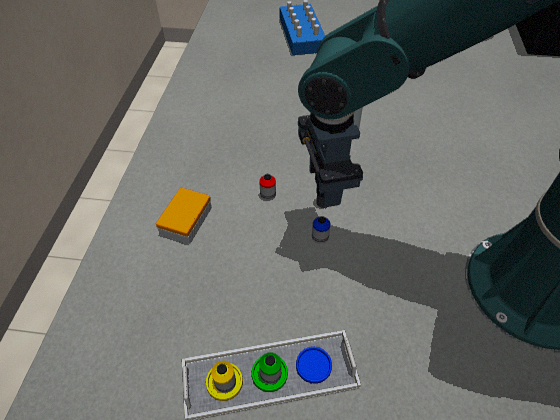

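View pics/w5.png

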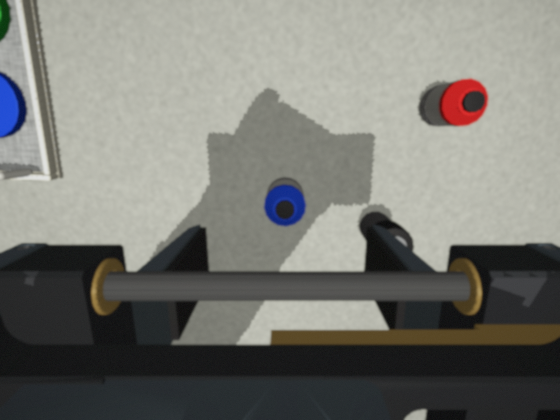

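Yellow and green stand in their seats, at (224,378) and (270,370) in the side view. In the wrist view blue is centred at (285,205), and the eyepiece at (385,228) clears the right finger by about 20 mm. I'll use a narrower opening for the descent.

Call:
servo_tool([
  {"dx": 0,"dy": 0,"dz": 0.07,"rx": 0,"ry": 0,"rz": 0,"jaw": 0.8},
  {"dx": 0,"dy": 0,"dz": 0.07,"rx": 0,"ry": 0,"rz": 0,"jaw": 0.8},
  {"dx": 0,"dy": 0,"dz": 0.05,"rx": 0,"ry": 0,"rz": 0,"jaw": 0.8},
  {"dx": 0,"dy": 0,"dz": 0.035,"rx": 0,"ry": 0,"rz": 0,"jaw": 0.8},
  {"dx": 0,"dy": 0,"dz": 0.031,"rx": 0,"ry": 0,"rz": 0,"jaw": 0.8},
  {"dx": 0,"dy": 0,"dz": 0,"rx": 0,"ry": 0,"rz": 0,"jaw": 0.8},
  {"dx": 0,"dy": 0,"dz": 0,"rx": 0,"ry": 0,"rz": 0,"jaw": 0.6},
  {"dx": 0,"dy": 0,"dz": 0,"rx": 0,"ry": 0,"rz": 0,"jaw": 0.5},
  {"dx": 0,"dy": 0,"dz": 0,"rx": 0,"ry": 0,"rz": 0,"jaw": 0.4},
  {"dx": 0,"dy": 0,"dz": 0,"rx": 0,"ry": 0,"rz": 0,"jaw": 0.3},
  {"dx": 0,"dy": 0,"dz": 0,"rx": 0,"ry": 0,"rz": 0,"jaw": 0.2},
  {"dx": 0,"dy": 0,"dz": 0,"rx": 0,"ry": 0,"rz": 0,"jaw": 0.2},
])

```text
clock: 17.2
ee_pos: [0.4708, -0.0749, 0.0344]
orientation: [3.141, -0.001, 0.346]
wrist_force: [-2.1, 1.1, 9.3]
width: 0.0394
finger_force: 30.0
```

Call:
servo_tool([
  {"dx": 0,"dy": 0,"dz": 0,"rx": 0,"ry": 0,"rz": 0,"jaw": 0.2},
  {"dx": 0,"dy": 0,"dz": 0,"rx": 0,"ry": 0,"rz": 0,"jaw": 0.2},
  {"dx": 0,"dy": 0,"dz": 0,"rx": 0,"ry": 0,"rz": 0,"jaw": 0.2},
  {"dx": 0,"dy": 0,"dz": 0,"rx": 0,"ry": 0,"rz": 0,"jaw": 0.2},
])

```text
clock: 17.6
ee_pos: [0.4708, -0.0748, 0.0344]
orientation: [3.141, -0.001, 0.346]
wrist_force: [-1.7, 1.6, 8.7]
width: 0.0398
finger_force: 30.0
```

```bash
python3 - <<'E'
from h import *
shift([.459,.237,.045])
E
```

```text
now [ 0.4708 -0.0748  0.0344] [ 3.141e+00 -1.000e-03  3.460e-01] w 0.0398 F [-1.7  1.6  8.7] t 17.6 shares [ 0.1577 -0.4956 -0.0177] mm [  94.6 -297.4  -10.6]
```

Call:
servo_tool([
  {"dx": 0,"dy": 0,"dz": -0.03,"rx": 0,"ry": 0,"rz": 0,"jaw": 0.2},
  {"dx": 0,"dy": 0,"dz": -0.06,"rx": 0,"ry": 0,"rz": 0,"jaw": 0.2},
  {"dx": 0,"dy": 0,"dz": -0.07,"rx": 0,"ry": 0,"rz": 0,"jaw": 0.2},
  {"dx": 0,"dy": 0,"dz": -0.06,"rx": 0,"ry": 0,"rz": 0,"jaw": 0.2},
  {"dx": 0.01,"dy": -0.031,"dz": -0.03,"rx": 0,"ry": 0,"rz": 0,"jaw": 0.2},
  {"dx": 0.0197,"dy": -0.062,"dz": 0,"rx": 0,"ry": 0,"rz": 0,"jaw": 0.2},
  {"dx": 0.0197,"dy": -0.062,"dz": 0,"rx": 0,"ry": 0,"rz": 0,"jaw": 0.2},
  {"dx": 0.0197,"dy": -0.062,"dz": 0,"rx": 0,"ry": 0,"rz": 0,"jaw": 0.2},
  {"dx": 0.0197,"dy": -0.062,"dz": 0,"rx": 0,"ry": 0,"rz": 0,"jaw": 0.2},
  {"dx": 0.0197,"dy": -0.062,"dz": 0,"rx": 0,"ry": 0,"rz": 0,"jaw": 0.2},
  {"dx": 0.0197,"dy": -0.062,"dz": 0,"rx": 0,"ry": 0,"rz": 0,"jaw": 0.2},
  {"dx": 0.0197,"dy": -0.062,"dz": 0,"rx": 0,"ry": 0,"rz": 0,"jaw": 0.2},
])

```text
clock: 18.8
ee_pos: [0.4588, 0.2193, 0.1839]
orientation: [-3.142, -0.0, 0.346]
wrist_force: [0.6, -0.9, -1.6]
width: 0.0396
finger_force: 30.0
```

Call:
servo_tool([
  {"dx": 0.01,"dy": -0.031,"dz": 0,"rx": 0,"ry": 0,"rz": 0,"jaw": 0.2},
  {"dx": 0,"dy": 0,"dz": 0,"rx": 0,"ry": 0,"rz": 0,"jaw": 0.2},
  {"dx": 0,"dy": 0,"dz": 0,"rx": 0,"ry": 0,"rz": 0,"jaw": 0.2},
])

```text
clock: 19.1
ee_pos: [0.4583, 0.2373, 0.1837]
orientation: [3.141, 0.001, 0.347]
wrist_force: [0.4, -1.1, -2.3]
width: 0.0398
finger_force: 30.0
```

```bash
python3 - <<'E'
from h import *
shift([.459,.237,.0444])
E
```

```text
now [0.4583 0.2373 0.1837] [3.141e+00 1.000e-03 3.470e-01] w 0.0398 F [ 0.4 -1.1 -2.3] t 19.1 shares [0.0011 0.0008 0.2321] mm [  0.6   0.5 139.3]
```

Call:
servo_tool([
  {"dx": 0.001,"dy": 0,"dz": 0.06,"rx": 0,"ry": 0,"rz": 0,"jaw": 0.2},
  {"dx": 0,"dy": 0,"dz": 0.07,"rx": 0,"ry": 0,"rz": 0,"jaw": 0.2},
  {"dx": 0,"dy": 0,"dz": 0.05,"rx": 0,"ry": 0,"rz": 0,"jaw": 0.2},
  {"dx": 0,"dy": 0,"dz": 0.03,"rx": 0,"ry": 0,"rz": 0,"jaw": 0.2},
  {"dx": 0,"dy": 0,"dz": 0.014,"rx": 0,"ry": 0,"rz": 0,"jaw": 0.2},
  {"dx": 0,"dy": 0,"dz": 0.004,"rx": 0,"ry": 0,"rz": 0,"jaw": 0.2},
  {"dx": 0,"dy": 0,"dz": 0.002,"rx": 0,"ry": 0,"rz": 0,"jaw": 0.2},
  {"dx": 0,"dy": 0,"dz": 0,"rx": 0,"ry": 0,"rz": 0,"jaw": 0.2},
])

```text
clock: 19.9
ee_pos: [0.4598, 0.2376, 0.0467]
orientation: [-3.141, -0.001, 0.346]
wrist_force: [-1.0, -0.0, -2.5]
width: 0.0398
finger_force: 30.0
```

Call:
servo_tool([
  {"dx": 0,"dy": 0,"dz": 0.001,"rx": 0,"ry": 0,"rz": 0,"jaw": 0.2},
  {"dx": 0,"dy": 0,"dz": 0,"rx": 0,"ry": 0,"rz": 0,"jaw": 0.2},
])

```text
clock: 20.1
ee_pos: [0.4595, 0.2377, 0.0458]
orientation: [-3.142, -0.001, 0.346]
wrist_force: [1.4, 0.6, -2.5]
width: 0.0394
finger_force: 30.0
```

Call:
servo_tool([
  {"dx": 0,"dy": 0,"dz": 0.0015,"rx": 0,"ry": 0,"rz": 0,"jaw": 0.2},
  {"dx": 0,"dy": 0,"dz": 0,"rx": 0,"ry": 0,"rz": 0,"jaw": 0.2},
])

```text
clock: 20.3
ee_pos: [0.4593, 0.2376, 0.0445]
orientation: [-3.142, -0.0, 0.346]
wrist_force: [-0.5, 0.1, -0.8]
width: 0.0397
finger_force: 30.0
```

Call:
servo_tool([
  {"dx": 0,"dy": 0,"dz": 0.001,"rx": 0,"ry": 0,"rz": 0,"jaw": 0.2},
  {"dx": 0,"dy": 0,"dz": 0,"rx": 0,"ry": 0,"rz": 0,"jaw": 0.2},
])

```text
clock: 20.5
ee_pos: [0.4594, 0.2376, 0.0444]
orientation: [3.142, 0.0, 0.346]
wrist_force: [-4.6, -2.1, 14.4]
width: 0.0393
finger_force: 30.0
```

Contact is made, so I release, rise and move clear of the caddy.

Call:
servo_tool([
  {"dx": 0,"dy": 0,"dz": -0.0005,"rx": 0,"ry": 0,"rz": 0,"jaw": 0.5},
  {"dx": 0,"dy": 0,"dz": 0,"rx": 0,"ry": 0,"rz": 0,"jaw": 0.8},
  {"dx": 0,"dy": 0,"dz": 0,"rx": 0,"ry": 0,"rz": 0,"jaw": 0.9},
  {"dx": 0,"dy": 0,"dz": 0,"rx": 0,"ry": 0,"rz": 0,"jaw": 0.9},
  {"dx": 0,"dy": 0,"dz": 0,"rx": 0,"ry": 0,"rz": 0,"jaw": 0.9},
  {"dx": 0,"dy": 0,"dz": -0.02,"rx": 0,"ry": 0,"rz": 0,"jaw": 0.9},
  {"dx": 0,"dy": 0,"dz": -0.05,"rx": 0,"ry": 0,"rz": 0,"jaw": 0.9},
  {"dx": 0,"dy": 0,"dz": -0.07,"rx": 0,"ry": 0,"rz": 0,"jaw": 0.9},
  {"dx": 0,"dy": 0,"dz": -0.07,"rx": 0,"ry": 0,"rz": 0,"jaw": 0.9},
  {"dx": 0,"dy": 0,"dz": -0.05,"rx": 0,"ry": 0,"rz": 0,"jaw": 0.9},
  {"dx": 0,"dy": 0.06,"dz": 0,"rx": 0,"ry": 0,"rz": 0,"jaw": 0.9},
  {"dx": 0,"dy": 0.07,"dz": 0,"rx": 0,"ry": 0,"rz": 0,"jaw": 0.9},
])

```text
clock: 21.7
ee_pos: [0.4863, 0.1642, 0.2023]
orientation: [3.141, -0.003, 0.348]
wrist_force: [-0.1, 0.2, -0.0]
width: 0.0821
finger_force: 0.0
```

Call:
servo_tool([
  {"dx": 0,"dy": 0.07,"dz": 0,"rx": 0,"ry": 0,"rz": 0,"jaw": 0.9},
  {"dx": 0,"dy": 0.07,"dz": 0,"rx": 0,"ry": 0,"rz": 0,"jaw": 0.9},
  {"dx": 0,"dy": 0.03,"dz": 0,"rx": 0,"ry": 0,"rz": 0,"jaw": 0.9},
  {"dx": 0,"dy": 0,"dz": 0,"rx": 0,"ry": 0,"rz": 0,"jaw": 0.9},
  {"dx": 0,"dy": 0,"dz": 0,"rx": 0,"ry": 0,"rz": 0,"jaw": 0.9},
])

```text
clock: 22.2
ee_pos: [0.5201, 0.0683, 0.2005]
orientation: [-3.141, -0.0, 0.345]
wrist_force: [0.4, 0.1, 0.0]
width: 0.0819
finger_force: 0.0
```

```bash
python3 - <<'E'
from h import *
snap('side','s6.png');snap('scene','c6.png');shift([.46,.1,.2])
E
```

```text
now [0.5199 0.069  0.2003] [-3.142 -0.     0.347] w 0.0822 F [-0.4 -0.3 -0.9] t 22.3 shares [-0.0763 -0.0825  0.0005] mm [-45.8 -49.5   0.3]
```

View pics/s6.png

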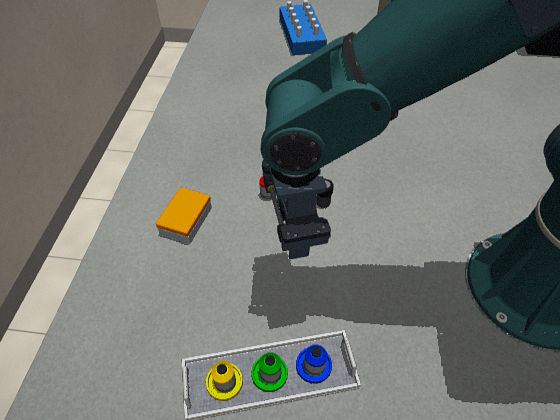

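View pics/c6.png

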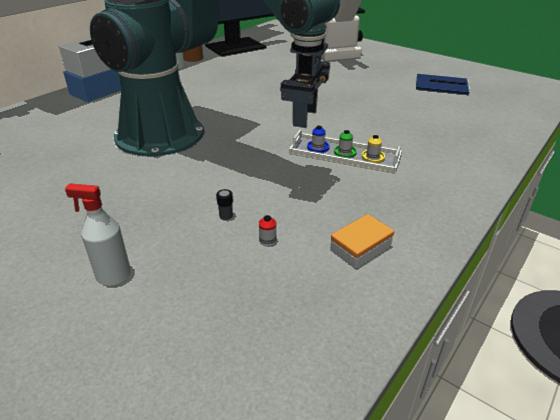

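All three objectives stand upright in their own seats: blue (318,140), green (346,144) and yellow (375,149) in the scene view. The red objective, eyepiece, bottle and box have not moved.

```bash
python3 -c "
from workcell import ctrl
print(ctrl.finish_job())"
```

```text
the job is handed in; nothing more can be done
None
```

The yellow, green and blue objectives stand upright in the seats of their own colour, nothing else was moved, and the job was handed in at about 22 s on the robot's clock.

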